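# Bolt the sample return box shut

## Robot

A 7-joint arm with a two-finger parallel gripper is mounted at the origin on a cart in front of the work surface, level with it; the furniture and walls round the work are solid. World frame = base frame: x ahead of the robot, y to its left, z up, the work surface at z = 0. Lengths are in m, angles in rad, forces in N, time in s.
With the tool pointing down it reaches from about 0.35 to 0.9 m from the base axis. Payload 19.9 kg.
Tool frame: the origin (TCP) lies at the very end of the fingers, on their centre line; the grasp point (between the pads) lies env.grip_depth behind it (env.grip_depth is the distance from the TCP to the grasp point, in m); z points along the fingers, y is the direction in which the jaws open and shut (so a half turn about z gives the same grasp; the last joint's range is limited). The gripper opens to 94 mm and grips with 3 to 60 N. Pads are 16 mm wide; open, the fingers measure 119 mm over their backs; the gripper's body (75 mm by 177 mm) begins 78 mm behind the grasp point.
Start: joints at [-1.391, 0.417, -0.01, 1.614, 0.005, 1.111, -0.053], TCP at [0.137, 0.61, 0.205] pointing down, gripper open.
Joint ranges: [-2.81, 2.81], [-0.39, 2.02], [-1.27, 1.25], [0.06, 2.57], [-1.19, 4.33], [0.19, 2], [-2.82, 2.82]. Speed limits (rad/s): [1.89, 1.89, 2.39, 2.39, 3.01, 3.01, 3.01].

## Interface

Orientations are given as a unit quaternion [w, x, y, z].
In Python, from workcell import env, vision, order gives the robot as it stands. Calls block until the motion is done:
- env.move_ptp(position, orientation): joint-space move of the TCP to a pose.
- env.line_to(position, speed=0.15, frame=None, until_force=None): straight line of the TCP; frame=None keeps the orientation; speed is the mean speed in m/s. With until_force (N) it stops when the force on the tool has changed by that much, and returns True; else False.
- env.movej(angles): joint-space move.
- env.let_go() and env.close(grasp_force=None): open the fingers fully, or close them until they stop; grasp_force is the grip in N (None keeps the last).
- env.wait(seconds).
- env.inverse_kinematics(position, orientation): joint angles nearest the present ones, or None.
- env.get_state(): the state.
- vision.read_camera(name): name is "scene" or "top" or "wrist"; returns a dict with "color" (480x640x3 uint8, red, green, blue), "intrinsics" (3x3 intrinsics, pixels), "dist_coeffs" ([k1, k2, p1, p2, k3] as OpenCV has them; the pictures are not rectified), "T" (4x4, takes a point from camera to world coordinates). Camera axes: x right, y down, z forward; pixel columns grow to the right and rows downward; lengths in m; the calibration is good to about 2 mm. A picture is of the moment at which its call begins. There is no depth.
A pose or a line that the arm cannot do raises env.PlanningError and nothing moves.
- order.hand_in(): hands the job in, once; it reports no verdict.
The state is a dict: "time_s": time; "q": joint angles; "dq": joint speeds; "effort": joint torques, N m; "tcp_pos": TCP position; "orientation": TCP orientation; "wrist_force": force on the tool from outside, world axes, zero at the start; "ft_torque": the same for the moment, N m; "grip_width": finger opening in m.
Only numpy, scipy, OpenCV 4.12 (cv2) and the standard library are available. Lean on these libraries where they do the work, as an engineer would, in place of code of your own. Each camera call takes 0.05 s, during which the arm holds its last target.

## Task

Lock the white sample return box for the courier: shut its hatch, press it down on the springy rubber seal and keep it down while you slide the barrel bolt across into the keeper on the fixed part of the box top. Then turn the bolt's handle fully down into the notch, so that the bolt cannot slide back, and let go. Feel for the notch: do not force the handle down on the edge beside it or ram the bolt against the keeper, and leave the other things on the desk where they are.

Things in the scene. Friction and masses are not known exactly. Their poses are not given: they have to be found in the camera images.
- return_box: white sheet-metal box with aluminium edges, fixed, 240x320x140 mm (x, y, z). Origin: centre of its underside; x points to its back (away from the robot), y left, z up. Top plane z = 140. Left part of the top (y -52 to 148): the hatch; right part (y < -55): fixed deck with the keeper. All offsets below are in this frame, mm, hatch shut.
- hatch_angle (a joint): opening angle of the hatch, rad: 0 = fully shut and flush (firm stop), grows as it opens upward. Aluminium plate 208x200x6 mm, hinged at the back about the box's y direction through x = 104, z = 140. A stiff balanced hinge: it stays where it is put, until it meets the seal at about 0.05 rad.
- hatch_edge (a point): point on the hatch's top face at the middle of its free edge (x = -108, y = 48 when shut). Under this edge lies a springy rubber bulb seal: let go unbolted, the hatch springs back up to 0.04 to 0.05 rad. Holding it fully shut takes 8 to 14 N straight down at the bolt's handle.
- bolt_travel (a joint): travel of the bolt, m: 0 = drawn back (left), grows to 0.058 (end stop) as it slides right, to the box's -y. Round steel rod 14 mm thick, carried by two 16 mm straps on the hatch (y = -33 and 64), lying along y with its axis at x = -60, 22 mm above the hatch. Friction about 5 N. At 0.021 its nose reaches the keeper.
- handle_angle (a joint): angle of the bolt's handle about the rod, rad: 0 = square to the hatch (up), grows as it is turned down towards the robot (the box's -x); range -0.35 to 1.40; 1.40 (80 degrees) is fully down. It stays where it is left. Away from the notch the handle lands on the notch plate's flange at about 1.0 and goes no farther.
- knob (a point): centre of the black plastic grip at the end of the handle: a rounded block 20x18x24 mm (18 mm along the rod, 24 mm along the stem), its flat sides facing along the rod; 50 mm from the rod's axis. The stem is a straight flat bar, 10 mm wide along the rod and 5 mm thick, square to the rod, at y = 40 minus the bolt's travel in mm.
- hatch: the hatch plate with all that is mounted on it; origin on its hinge axis at x = 104, y = 0, z = 140; x along the plate to the back
- handle: the handle: steel stem with the black grip; origin on the rod's axis, z along the stem to the grip
- bolt_base (a point): point on the hatch's top face under the rod (x -60, y 0, z 140). Beside it stands the notch plate: an upright flange along the rod, 26 mm from its axis on the robot's side, 4.4 mm thick, top 35 mm above the hatch, with one notch 12 mm wide, open at the top. Adjustable: the notch's middle lies from y = -10 to 10, at a bolt travel of 0.030 to 0.050; find it by eye or feel.
- keeper: steel staple on the fixed deck that takes the bolt; origin on the deck at x -60, y -74, z 140. 16 mm long along y, opening 18 mm wide; top bar 30.5 to 36.5 mm above the deck, so the rod has 1.5 mm of play above it with the hatch shut (let go bolted, the hatch rests at about 0.01 rad); with the hatch up on its seal the bolt's round nose butts against the bar.
- bottle_1: bystander: hand-gel pump bottle with red pump, 61x73x181 mm, at the right side of the desk; origin centre of its underside
- water_bottle_b: bystander: clear water bottle, blue label, 67 mm diameter, 228 mm tall, at the right side; origin centre of its underside
- water_bottle: bystander: clear water bottle, blue label, 67 mm diameter, 228 mm tall, at the left side; origin centre of its underside
- marker: bystander: white and black marker pen, 135 mm long, 16 mm thick, lying front right; origin centre of its underside

How it is judged:
On the way, in this order (a step that is already met when the one before it is completed fails the run):
1. the hatch is held down on its seal and the bolt is through the keeper (value of joint hatch_angle below 0.018 rad and value of joint bolt_travel above 0.025 m), for 0.1 s.
2. the handle is turned fully down into the notch (value of joint hatch_angle below 0.018 rad and value of joint bolt_travel above 0.027 m and value of joint handle_angle above 1.27 rad), for 0.1 s.
At the end, for the whole second after the job is handed in: the hatch is shut (within 0.018 rad, held by the bolt), the bolt has travelled more than 27 mm and so stands in the keeper, the handle lies in the notch (turned beyond 1.27 rad of its 1.40), and the gripper has let go (all of step 2 and contact force between the fingers and anything else below 0.5 N and velocity of joint handle_angle below 0.1 rad/s); the robot touches nothing.
It fails at once if the handle is forced on the edge of the notch plate (over 28 N) (contact force between handle and hatch above 28 N).
It fails at once if the keeper is rammed or strained (over 50 N) (contact force between keeper and anything else above 50 N).
It fails at once if a bystander is knocked or pushed more than 25 mm (distance of any of bottle_1, water_bottle_b, water_bottle, marker from where it was at the start of the episode above 0.025 m).
It also fails if it takes over 69 s, if anything falls off the work surface, if the arm or the gripper's body presses on something with over 40 N, if the wrist force passes 120 N, or if a joint passes its speed limit or range.

## Working session

There is one attempt and no reset: what is moved stays moved. The work goes in short steps, each a Python script; the robot and the scene stay as the last script left them, time stands still between calls to the robot, and variables do not carry over. Pictures are saved under pics/ and viewed, and the job is handed in when it is done.

```bash
ls; mkdir -p pics; python3 - <<'E'
from workcell import env, vision, order
import cv2, numpy as np
s=env.get_state(); print(s['time_s'],s['tcp_pos'],s['orientation'],s['grip_width'],env.grip_depth)
for n in ['scene','top','wrist']:
    c=vision.read_camera(n); cv2.imwrite(f'pics/{n}0.png',c['color'][:,:,::-1]); print(n,c['intrinsics'].round(1).tolist(),c['dist_coeffs'],c['T'].round(3).tolist())
E
```

```text
pics
0.0 [0.13742456 0.60932773 0.20484173] [-1.96828972e-05  1.10682059e-01  9.93855684e-01 -6.00925250e-04] 0.09382038644783955 0.0188
scene [[488.4, 0.0, 313.7], [0.0, 488.4, 229.9], [0.0, 0.0, 1.0]] [0.02817204 0.         0.         0.         0.        ] [[0.714, -0.527, 0.461, -0.141], [-0.7, -0.554, 0.451, -0.612], [0.018, -0.644, -0.765, 1.192], [0.0, 0.0, 0.0, 1.0]]
top [[506.0, 0.0, 314.2], [0.0, 506.0, 236.6], [0.0, 0.0, 1.0]] [-0.10005156  0.          0.          0.          0.        ] [[-0.019, -0.982, 0.188, 0.235], [-0.998, 0.029, 0.053, -0.103], [-0.057, -0.187, -0.981, 1.593], [0.0, 0.0, 0.0, 1.0]]
wrist [[340.5, 0.0, 318.7], [0.0, 340.5, 235.1], [0.0, 0.0, 1.0]] [-0.02465435  0.          0.          0.          0.        ] [[0.219, 0.95, 0.221, 0.074], [0.976, -0.213, -0.051, 0.623], [-0.001, 0.227, -0.974, 0.384], [0.0, 0.0, 0.0, 1.0]]
```

View pics/scene0.png

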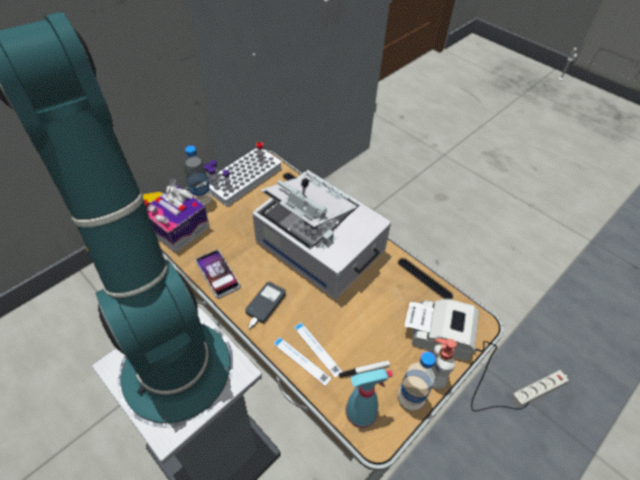

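View pics/top0.png

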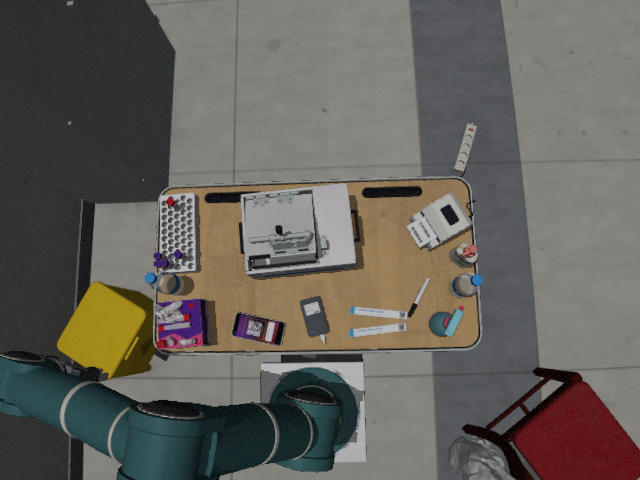

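View pics/wrist0.png

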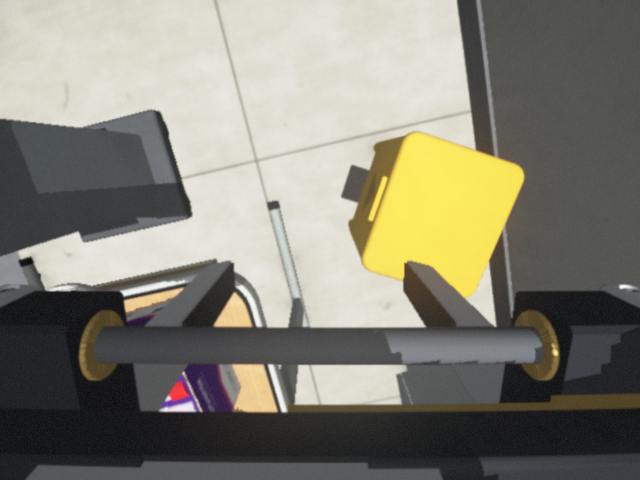

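The overview shows the box around pixel (300,230) in top and (320,225) in scene, with the hatch ajar. I'll zoom in.

```bash
python3 - <<'E'
import cv2
a=cv2.imread('pics/top0.png')[170:290,220:380]; cv2.imwrite('pics/topz.png',cv2.resize(a,None,fx=5,fy=5,interpolation=cv2.INTER_CUBIC))
a=cv2.imread('pics/scene0.png')[160:300,240:400]; cv2.imwrite('pics/scenez.png',cv2.resize(a,None,fx=4,fy=4,interpolation=cv2.INTER_CUBIC))
E
```

```text
(no output)
```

View pics/topz.png

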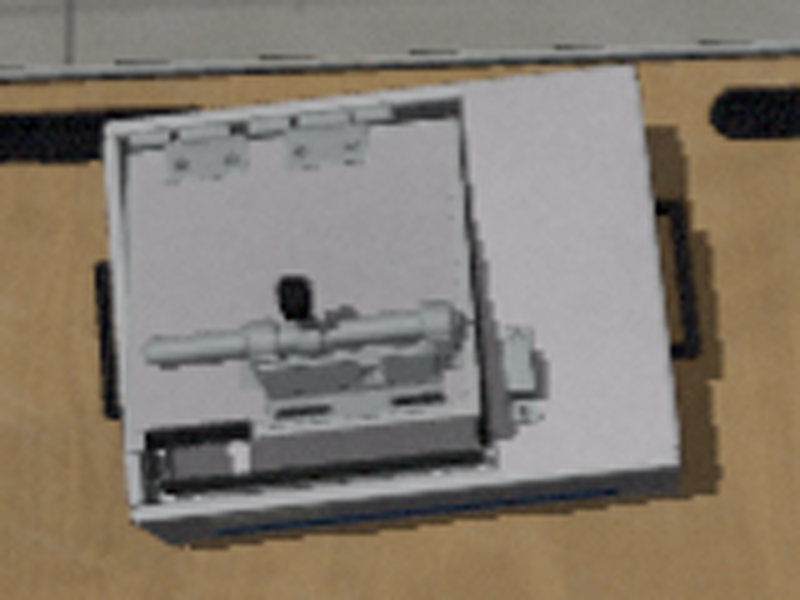

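View pics/scenez.png

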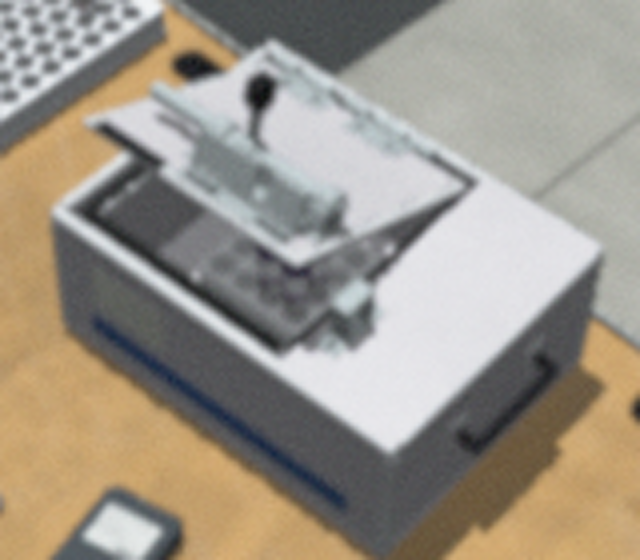

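```bash
cat > h.py <<'E'
from workcell import env, vision, order
import cv2, numpy as np
from scipy.spatial.transform import Rotation as R
def ray(c,uv):
    p=cv2.undistortPoints(np.array([[uv]],float),np.array(c['intrinsics']),np.array(c['dist_coeffs']))[0,0]
    T=np.array(c['T']); return T[:3,3],T[:3,:3]@np.array([p[0],p[1],1.])
def onz(c,uv,z):
    o,d=ray(c,uv); return o+d*(z-o[2])/d[2]
def tri(c1,u1,c2,u2):
    o,d=ray(c1,u1);p,e=ray(c2,u2)
    A=np.array([d,-e]).T; s,*_=np.linalg.lstsq(A,p-o,rcond=None)
    a=o+d*s[0];b=p+e*s[1]; return (a+b)/2,np.linalg.norm(a-b)
def proj(c,P):
    T=np.linalg.inv(c['T']); r,_=cv2.Rodrigues(T[:3,:3])
    return cv2.projectPoints(np.atleast_2d(np.array(P,float)),r,T[:3,3],np.array(c['intrinsics']),np.array(c['dist_coeffs']))[0][:,0]
def snap(n,name):
    c=vision.read_camera(n); cv2.imwrite(f'pics/{name}.png',c['color'][:,:,::-1]); return c
E
python3 - <<'E'
from h import *
ct=vision.read_camera('top');cs=vision.read_camera('scene')
Z=lambda x,y:(x/5+220-.4,y/5+170-.4)
S=lambda x,y:(x/4+240-.4,y/4+160-.4)
loc=np.array([[120,160],[120,-160],[-120,-160],[-120,160]])/1000
w=np.array([onz(ct,Z(*p),.14)[:2] for p in [(103,125),(635,66),(680,465),(130,515)]])
w2=np.array([onz(cs,S(*p),.14)[:2] for p in [(268,40),(602,250),(395,452),(53,208)]])
for W in (w,w2):
    print(W.round(4).tolist(), [np.linalg.norm(W[i]-W[i-1]).round(4) for i in range(4)])
    m=W.mean(0); A=(W-m).T@loc; y=np.arctan2(A[1,0]-A[0,1],A[0,0]+A[1,1]); print('center',m,'yaw',y)
print('knob',tri(ct,Z(295,298),cs,S(260,92)))
print('edgeR',tri(ct,Z(482,408),cs,S(300,262)))
E
```

```text
[[0.6495, 0.195], [0.6745, -0.1253], [0.4342, -0.1437], [0.4133, 0.1769]] [np.float64(0.2369), np.float64(0.3213), np.float64(0.241), np.float64(0.3214)]
center [0.54287229 0.02572858] yaw 0.07328676942164812
[[0.6509, 0.2002], [0.6727, -0.1221], [0.4378, -0.1415], [0.4142, 0.179]] [np.float64(0.2376), np.float64(0.3231), np.float64(0.2357), np.float64(0.3214)]
center [0.54390523 0.02891331] yaw 0.07589802681557746
knob (array([0.51071462, 0.06263636, 0.27515784]), np.float64(0.0013738094648959994))
edgeR (array([ 0.45586076, -0.0334788 ,  0.22606507]), np.float64(0.0024978665462918785))
```

```bash
python3 - <<'E'
from h import *
q=[0,-np.sin(.0373),np.cos(.0373),0]
s=env.get_state();p=s['tcp_pos']
print(env.inverse_kinematics([.511,.063,.36],q))
env.line_to([p[0]+.05,p[1]-.03,.42],speed=.3)
env.move_ptp([.505,.063,.40],q)
s=env.get_state();print(s['time_s'],s['tcp_pos'],s['q'],s['wrist_force'])
c=snap('wrist','w1');snap('top','t1');snap('scene','s1');print(c['T'].round(4).tolist())
E
```

```text
[-0.72236549  0.11262154  0.59748059  1.68167729 -0.06460236  1.36709441
  1.53064532]
3.3167 [0.50497887 0.06388519 0.39986596] [-0.77411238  0.08453699  0.63907239  1.62328029 -0.05061752  1.45080164
  1.51590164] [-0.42568153  0.21556388  0.18631661]
[[-0.0766, 0.9711, 0.226, 0.4398], [0.9971, 0.0748, 0.0167, 0.0581], [-0.0007, 0.2266, -0.974, 0.5794], [0.0, 0.0, 0.0, 1.0]]
```

View pics/w1.png

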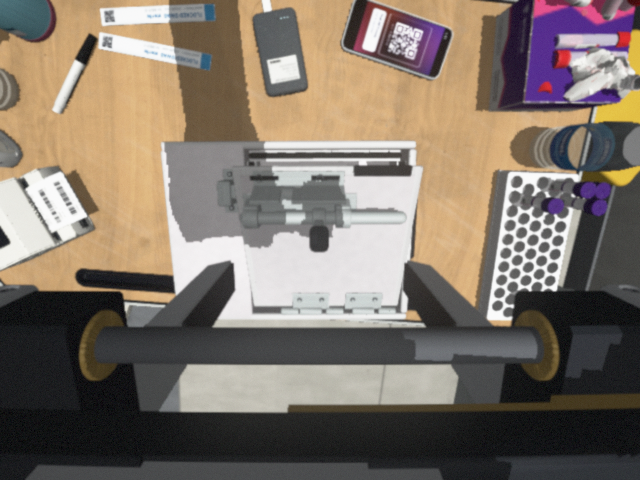

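```bash
python3 - <<'E'
import cv2
a=cv2.imread('pics/w1.png')[135:325,160:430]; cv2.imwrite('pics/w1z.png',cv2.resize(a[0:130,40:270],None,fx=3.4,fy=3.4,interpolation=cv2.INTER_CUBIC))
E
```

```text
(no output)
```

View pics/w1z.png

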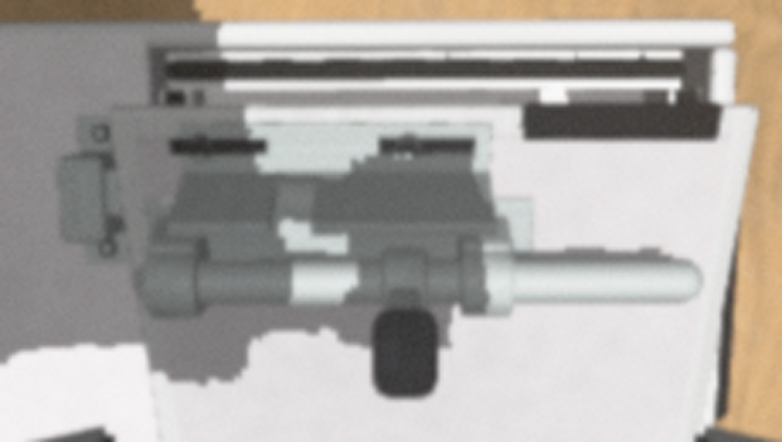

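```bash
cat >> h.py <<'E'
C=np.array([.5435,.0273]); YAW=.0746
Rb=R.from_euler('z',YAW).as_matrix()
def b2w(p): return Rb@(np.array(p,float)/1000)+[C[0],C[1],0]
def w2b(p): return Rb.T@(np.array(p)-[C[0],C[1],0])*1000
def hl(xl,y,up,th): # hatch-local (x from hinge, height) -> box mm
    c,s=np.cos(th),np.sin(th); return np.array([104+xl*c+up*s, y, 140-xl*s+up*c])
Q=[0,-np.sin(YAW/2),np.cos(YAW/2),0]
E
python3 - <<'E'
from h import *
cw=vision.read_camera('wrist');ct=vision.read_camera('top');cs=vision.read_camera('scene')
W=lambda x,y:((x+.5)/3.4+200-.5,(y+.5)/3.4+135-.5)
S=lambda x,y:(x/4+240-.4,y/4+160-.4)
Z=lambda x,y:(x/5+220-.4,y/5+170-.4)
for n,a in [('ws',cs)]:
    P,e=tri(cw,W(405,352),cs,S(260,92));print('knob',w2b(P),e)
P,e=tri(cw,W(115,108),cs,S(300,262));print('edgeR',w2b(P),e)
P,e=tri(cw,W(755,108),cs,S(90,122));print('edgeL',w2b(P),e)
P,e=tri(cw,W(405,352),ct,Z(295,298));print('knob wt',w2b(P),e)
# hatch free-edge / pts in box frame per theta
def onx(c,uv,xl,up,th):
    # intersect ray with plane perpendicular to box z at given height
    h=hl(xl,0,up,th); return w2b(onz(c,uv,h[2]/1000)),h
for th in (.36,.40,.44):
    for nm,uv,xl,up in [('notch',(295,195),-190,33),('strapR',(486,275),-164,30),('strapLin',(208,275),-164,30),('corR',(115,108),-212,0),('corL',(755,108),-212,0),('collar',(405,270),-164,30),('nose+',(700,280),-164,22)]:
        g,h=onx(cw,W(*uv),xl,up,th); print(th,nm,g.round(1),'expect x',h[0].round(1))
# check box corners in wrist: front edge back etc.
print('front right top', w2b(onz(cw,W(735,22),.14)))
E
```

```text
knob [-27.96739972  38.89603079 273.17953824] 0.0024279654116140578
edgeR [-90.21742214 -50.45624202 221.38156194] 0.0009228275256954813
edgeL [-90.47673961 144.37144873 219.53729083] 0.0015878011744588382
knob wt [-27.52322517  37.94106844 270.90899811] 0.0022045464377522016
0.36 notch [-65.9   5.7 237.8] expect x -62.2
0.36 strapR [-40.1  63.2 225.8] expect x -38.9
0.36 strapLin [-39.9 -22.9 225.8] expect x -38.9
0.36 corR [-90.4 -51.8 214.7] expect x -94.4
0.36 corL [-90.8 146.5 214.7] expect x -94.4
0.36 collar [-41.6  38.1 225.8] expect x -38.9
0.36 nose+ [-37.3 131.6 218.4] expect x -41.7
0.4 notch [-66.6   6.3 244.4] expect x -58.2
0.4 strapR [-41.   62.8 231.5] expect x -35.4
0.4 strapLin [-40.9 -21.9 231.5] expect x -35.4
0.4 corR [-90.6 -49.9 222.6] expect x -91.3
0.4 corL [-91.  144.2 222.6] expect x -91.3
0.4 collar [-42.5  38.1 231.5] expect x -35.4
0.4 nose+ [-38.3 130.1 224.1] expect x -38.5
0.44 notch [-67.2   6.9 250.8] expect x -53.8
0.44 strapR [-42.   62.4 237. ] expect x -31.6
0.44 strapLin [-41.8 -21.  237. ] expect x -31.6
0.44 corR [-90.8 -48.  230.3] expect x -87.8
0.44 corL [-91.2 141.9 230.3] expect x -87.8
0.44 collar [-43.5  38.1 237. ] expect x -31.6
0.44 nose+ [-39.3 128.6 229.8] expect x -35.0
front right top [-119.68393227  159.2191412   140.        ]
```

```bash
python3 - <<'E'
from h import *
def tcp(b): return b2w([b[0],b[1],b[2]-14])
env.line_to(tcp([-27.7,38.4,272+30]),speed=.15,frame=Q) if False else env.move_ptp(tcp([-27.7,38.4,302]),Q)
print('hit',env.line_to(tcp([-27.7,38.4,272]),speed=.08,until_force=8))
env.close(grasp_force=40)
s=env.get_state();print(s['time_s'],w2b(s['tcp_pos']),s['grip_width'],s['wrist_force'])
snap('wrist','w2');snap('scene','s2')
E
python3 -c "
import cv2
a=cv2.imread('pics/s2.png')[140:300,220:420];a=cv2.resize(a,None,fx=2,fy=2)
b=cv2.imread('pics/w2.png');import numpy as np
b=cv2.resize(b,(480,360));o=np.zeros((360,880,3),np.uint8);o[:320,:400]=a;o[:,400:]=b;cv2.imwrite('pics/c2.png',o[:,80:])"
```

```text
hit False
5.8167 [-27.67599717  38.68018293 258.03155629] 0.017962988536386202 [-0.9440548   2.86570379 -0.41132645]
```

View pics/c2.png

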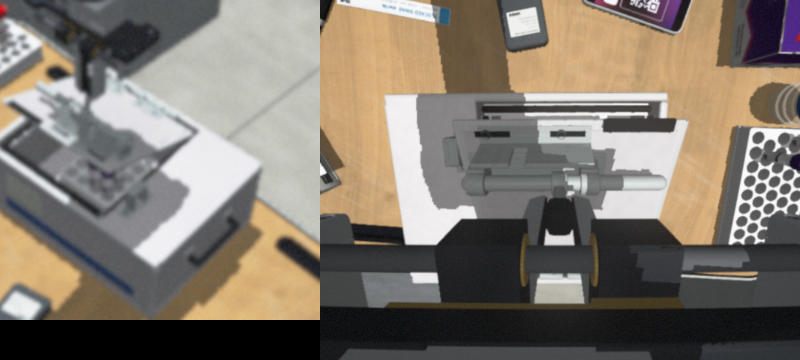

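The knob sits between the pads in the picture and the grip width is 18.0 mm, so it is held. Next I'll close the hatch along its arc.

```bash
python3 - <<'E'
from h import *
def knob(th,ph,y):
    r=hl(-164,y,22,th); t=ph-th
    return r+50*np.array([-np.sin(t),0,np.cos(t)])
def tcp(b): return b2w([b[0],b[1],b[2]-14])
y=38.7
for th,ph in [(.29,.1),(.2,.06),(.12,.03),(.06,0.02)]:
    h=env.line_to(tcp(knob(th,ph,y)),speed=.1,until_force=30)
    s=env.get_state();print(th,h,round(s['time_s'],2),w2b(s['tcp_pos']).round(1),(tcp(knob(th,ph,y))-s['tcp_pos']).round(4),s['wrist_force'].round(1),s['grip_width'])
    if h: break
E
```

```text
0.29 False 6.24 [-37.2  38.6 242.7] [-0.0002  0.      0.0003] [ 4.8  1.2 -3.9] 0.017692744006979687
0.2 False 6.55 [-45.   38.6 229.4] [-0.0004  0.      0.0002] [ 6.2  2.2 -4.1] 0.01770830620531195
0.12 False 6.84 [-51.1  38.6 217.1] [-0.0006  0.0001  0.0001] [ 6.1  1.6 -2.9] 0.01761439058141043
0.06 False 7.1 [-55.6  38.6 207.7] [-0.0008  0.0001  0.    ] [ 7.2  1.4 -2.7] 0.01757432760041576
```

```bash
python3 - <<'E'
from h import *
def tcp(b): return b2w([b[0],b[1],b[2]-14])
y=38.7
for z,f in [(213.5,20),(206,22)]:
    h=env.line_to(tcp([-60.0,y,z]),speed=.03,until_force=f)
    s=env.get_state();print(z,h,round(s['time_s'],2),w2b(s['tcp_pos']).round(1),s['wrist_force'].round(1),s['grip_width'])
c=snap('wrist','w3');snap('scene','s3')
import cv2
a=cv2.imread('pics/s3.png')[140:300,220:420];a=cv2.resize(a,None,fx=2,fy=2)
b=cv2.imread('pics/w3.png');b=cv2.resize(b,(480,360));o=np.zeros((360,880,3),np.uint8);o[:320,:400]=a;o[:,400:]=b;cv2.imwrite('pics/c3.png',o[:,80:])
b=cv2.imread('pics/w3.png')[130:260,160:480];cv2.imwrite('pics/w3z.png',cv2.resize(b,None,fx=2.5,fy=2.5,interpolation=cv2.INTER_CUBIC))
E
```

```text
213.5 False 7.55 [-58.3  38.6 200.3] [8.2 1.3 3.7] 0.01733662760528584
206 True 7.81 [-57.7  38.6 196.1] [-5.9  0.6 25.3] 0.01756563601155138
```

View pics/c3.png

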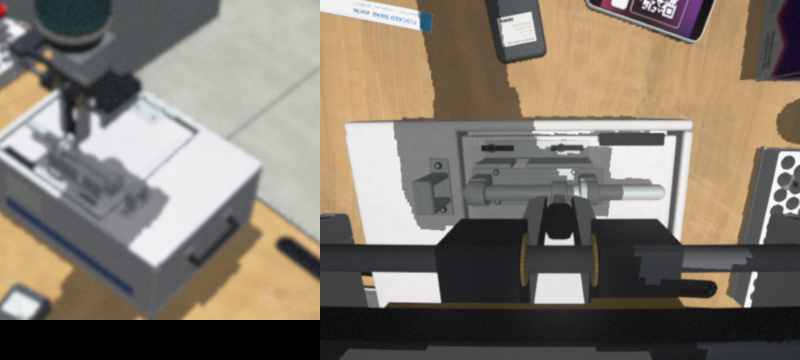

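View pics/w3z.png

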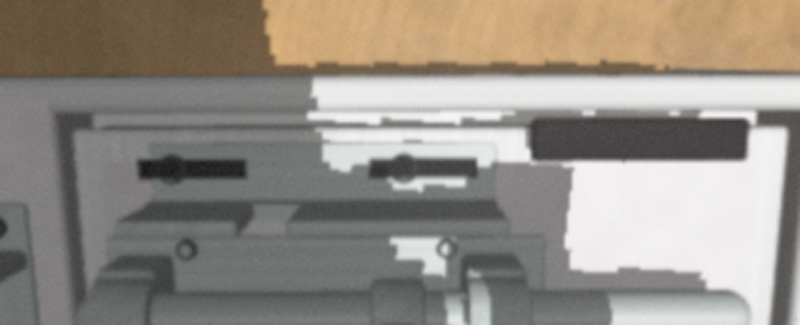

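```bash
python3 - <<'E'
from h import *
c=vision.read_camera('wrist')
W=lambda x,y:((x+.5)/2.5+160-.5,(y+.5)/2.5+130-.5)
for n,uv,z in [('notchL',(238,233),.175),('notchR',(287,233),.175),('notchLb',(255,207),.146),('notchRb',(300,207),.146),('flangeL',(118,233),.175),('flangeR',(508,233),.175),('collar',(398,285),.174),('hatch R edge',(75,131),.140),('hatch L edge',(787,131),.140),('deck front edge',(500,76),.14)]:
    print(n,w2b(onz(c,W(*uv),z)).round(1))
s=env.get_state();print(s['wrist_force'],s['time_s'])
E
```

```text
notchL [-83.9  -0.6 175. ]
notchR [-83.9  11.2 175. ]
notchLb [-85.3  -1.2 146. ]
notchRb [-85.3  11.1 146. ]
flangeL [-83.9 -29.5 175. ]
flangeR [-83.9  64.3 175. ]
collar [-70.7  37.9 174. ]
hatch R edge [-105.5  -51.1  140. ]
hatch L edge [-105.7  145.2  140. ]
deck front edge [-120.2   65.5  140. ]
[-5.51859492 -0.58076115 22.11309652] 7.9583
```

```bash
python3 - <<'E'
from h import *
s=env.get_state();p=w2b(s['tcp_pos'])
for y in (34,24):
    h=env.line_to(b2w([p[0],y,p[2]]),speed=.04,until_force=15)
    s=env.get_state();print(y,h,round(s['time_s'],2),w2b(s['tcp_pos']).round(2),(Rb.T@s['wrist_force']).round(1),s['grip_width'])
    if h:break
E
```

```text
34 False 8.23 [-57.65  33.91 197.14] [-5.3  0.7 17.1] 0.017598548757475758
24 False 8.63 [-57.62  23.73 197.12] [-5.4 -0.1 17. ] 0.017793476063265132
```

```bash
python3 - <<'E'
from h import *
s=env.get_state();p=w2b(s['tcp_pos'])
env.line_to(b2w([p[0],p[1],p[2]-1.5]),speed=.03,until_force=15)
s=env.get_state();print(w2b(s['tcp_pos']).round(2),(Rb.T@s['wrist_force']).round(1))
snap('wrist','w4')
p=w2b(s['tcp_pos'])
for y in (12,7.5):
    h=env.line_to(b2w([p[0],y,p[2]-.8]),speed=.03,until_force=14)
    s=env.get_state();print(y,h,round(s['time_s'],2),w2b(s['tcp_pos']).round(2),(Rb.T@s['wrist_force']).round(1),s['grip_width'])
    if h:break
snap('wrist','w5')
a=[cv2.resize(cv2.imread(f'pics/{n}.png')[130:330,140:500],None,fx=1.5,fy=1.5) for n in('w4','w5')]
cv2.imwrite('pics/c5.png',np.vstack(a))
E
```

```text
[-57.52  23.67 196.51] [-6.4  1.5 20.6]
12 False 9.47 [-57.46  11.95 196.57] [-7.6  1.8 21.1] 0.017399657271308544
7.5 False 9.78 [-57.45   7.5  196.57] [-6.9  1.9 22.1] 0.017638625413184783
```

View pics/c5.png

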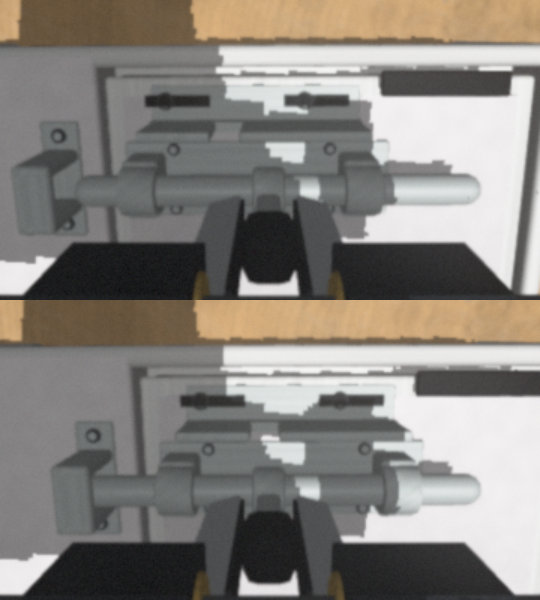

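```bash
python3 - <<'E'
import cv2
b=cv2.imread('pics/w5.png')[195:275,240:400];cv2.imwrite('pics/w5z.png',cv2.resize(b,None,fx=5,fy=5,interpolation=cv2.INTER_CUBIC))
E
```

```text
(no output)
```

View pics/w5z.png

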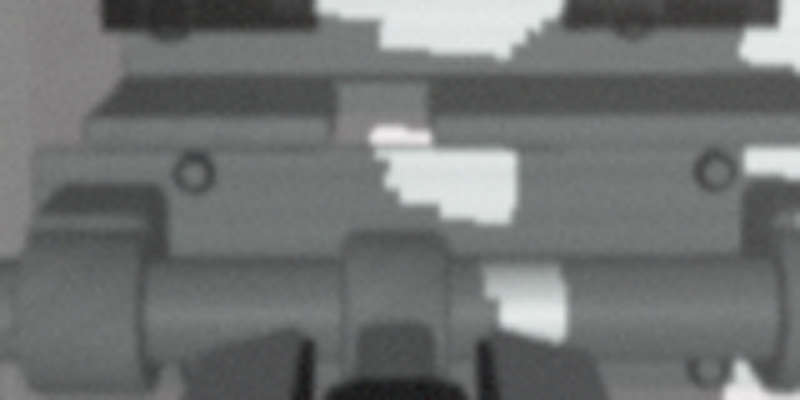

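```bash
cat >> h.py <<'E'
ROD=np.array([-60.,163.0]); OFF=15.3
def arc(ph,y,r=50.): return b2w([ROD[0]-r*np.sin(ph),y,ROD[1]+r*np.cos(ph)-OFF])
def st(*a):
    s=env.get_state();p=w2b(s['tcp_pos']);k=p[[0,2]]+[0,OFF]-ROD
    print(*a,round(s['time_s'],2),p.round(2),'phi',np.arctan2(-k[0],k[1]).round(3),'r',np.hypot(*k).round(1),(Rb.T@s['wrist_force']).round(1),s['grip_width'].round(4)); return s
E
python3 - <<'E'
from h import *
s=st();p=w2b(s['tcp_pos'])
print(env.line_to(b2w([p[0],5.6,p[2]-.5]),speed=.02,until_force=14)); st()
env.close(grasp_force=25); st()
for ph in (.1,.25,.4,.55,.7,.82):
    h=env.line_to(arc(ph,5.6),speed=.04,until_force=22); st(ph,h)
    if h: break
snap('wrist','w6');snap('scene','s6')
a=cv2.resize(cv2.imread('pics/w6.png')[130:330,140:500],None,fx=1.5,fy=1.5)
b=cv2.resize(cv2.imread('pics/s6.png')[160:280,240:420],None,fx=3,fy=2.5)
cv2.imwrite('pics/c6.png',np.vstack([a,b]))
E
```

```text
Traceback (most recent call last):
  File "h.py", line 29, in st
    print(*a,round(s['time_s'],2),p.round(2),'phi',np.arctan2(-k[0],k[1]).round(3),'r',np.hypot(*k).round(1),(Rb.T@s['wrist_force']).round(1),s['grip_width'].round(4)); return s
                                                                                                                                              ^^^^^^^^^^^^^^^^^^^^^
AttributeError: 'float' object has no attribute 'round'
```

```bash
sed -i "s/s\['grip_width'\].round(4)/round(s['grip_width'],4)/" h.py
python3 - <<'E'
from h import *
s=st();p=w2b(s['tcp_pos'])
print(env.line_to(b2w([p[0],5.6,p[2]-.5]),speed=.02,until_force=14)); st()
env.close(grasp_force=25); st()
for ph in (.1,.25,.4,.55,.7,.82):
    h=env.line_to(arc(ph,5.6),speed=.04,until_force=22); st(ph,h)
    if h: break
snap('wrist','w6');snap('scene','s6')
a=cv2.resize(cv2.imread('pics/w6.png')[130:330,140:500],None,fx=1.5,fy=1.5)
b=cv2.resize(cv2.imread('pics/s6.png')[160:280,240:420],None,fx=3,fy=2.5)
cv2.imwrite('pics/c6.png',np.vstack([a,b]))
E
```

```text
9.82 [-57.47   7.49 196.57] phi -0.052 r 48.9 [-6.5  1.4 21.3] 0.0177
False
10.07 [-57.43   5.79 196.87] phi -0.052 r 49.2 [-5.6  2.5 19.3] 0.0174
10.29 [-57.29   5.78 196.85] phi -0.055 r 49.2 [-4.8  2.8 18.4] 0.0178
0.1 False 10.63 [-64.15   5.78 198.24] phi 0.082 r 50.7 [ 2.   1.5 10.3] 0.0178
0.25 False 10.97 [-71.76   5.78 196.74] phi 0.235 r 50.4 [0.8 3.2 7.7] 0.0178
0.4 False 11.3 [-79.03   5.74 194.24] phi 0.388 r 50.3 [0.7 2.5 6.8] 0.0178
0.55 False 11.63 [-85.87   5.68 190.7 ] phi 0.542 r 50.2 [-0.4  3.2  6. ] 0.0178
0.7 False 11.97 [-92.15   5.66 186.23] phi 0.695 r 50.2 [-2.   2.1  8. ] 0.0176
0.82 False 12.27 [-96.75   5.63 181.97] phi 0.82 r 50.2 [-3.6  2.   9. ] 0.0177
```

View pics/c6.png

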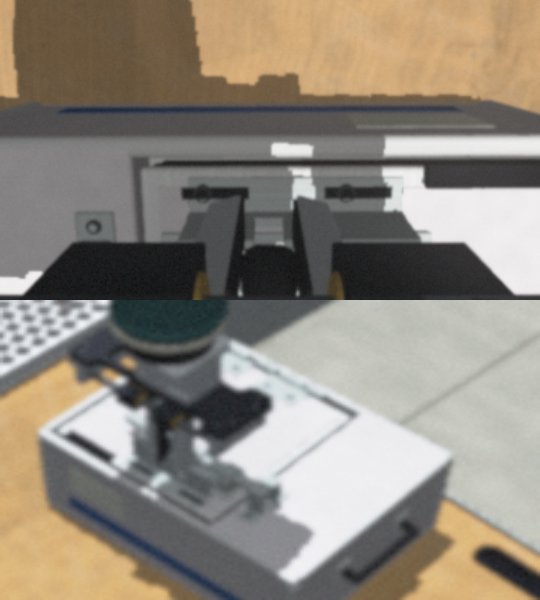

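The handle is about 0.82 rad down, and in the wrist view the notch (near (270,225)) sits between the fingers. I'll feel for it gently.

```bash
python3 - <<'E'
from h import *
for ph in (.92,1.0,1.08,1.16):
    h=env.line_to(arc(ph,5.6),speed=.02,until_force=6); st(ph,h)
    if h: break
snap('wrist','w7')
cv2.imwrite('pics/w7z.png',cv2.resize(cv2.imread('pics/w7.png')[180:300,240:400],None,fx=5,fy=5,interpolation=cv2.INTER_CUBIC))
E
```

```text
0.92 False 12.77 [-100.05    5.66  178.13] phi 0.921 r 50.3 [-4.1  1.9  9. ] 0.0177
1.0 False 13.12 [-102.49    5.64  174.8 ] phi 1.003 r 50.4 [-5.1  1.8  8. ] 0.018
1.08 False 13.47 [-104.66    5.62  171.28] phi 1.085 r 50.5 [-6.1  2.8  8.4] 0.0179
1.16 False 13.82 [-106.5     5.62  167.63] phi 1.166 r 50.6 [-7.2  1.8  8.8] 0.0177
```

View pics/w7z.png

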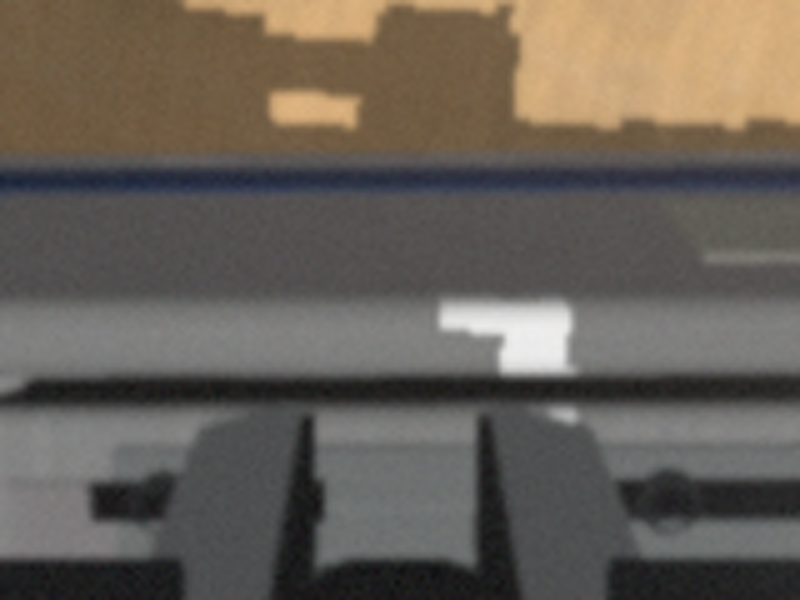

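```bash
python3 - <<'E'
from h import *
for ph in (1.24,1.32,1.40,1.46):
    h=env.line_to(arc(ph,5.6),speed=.02,until_force=7); st(ph,h)
    if h: break
snap('wrist','w8');snap('scene','s8')
a=cv2.resize(cv2.imread('pics/w8.png')[130:330,140:500],None,fx=1.5,fy=1.5)
b=cv2.resize(cv2.imread('pics/s8.png')[160:280,240:420],None,fx=3,fy=2.5)
cv2.imwrite('pics/c8.png',np.vstack([a,b]))
E
```

```text
1.24 False 14.22 [-108.06    5.6   163.84] phi 1.247 r 50.7 [-6.8  2.4  8.7] 0.018
1.32 False 14.57 [-109.29    5.61  159.97] phi 1.327 r 50.8 [-7.9  2.4  8.2] 0.0178
1.4 False 14.92 [-110.24    5.62  156.01] phi 1.407 r 50.9 [-7.2  1.8  8. ] 0.0179
1.46 False 15.22 [-110.74    5.61  152.99] phi 1.467 r 51.0 [-7.2  1.7  7.3] 0.0178
```

View pics/c8.png

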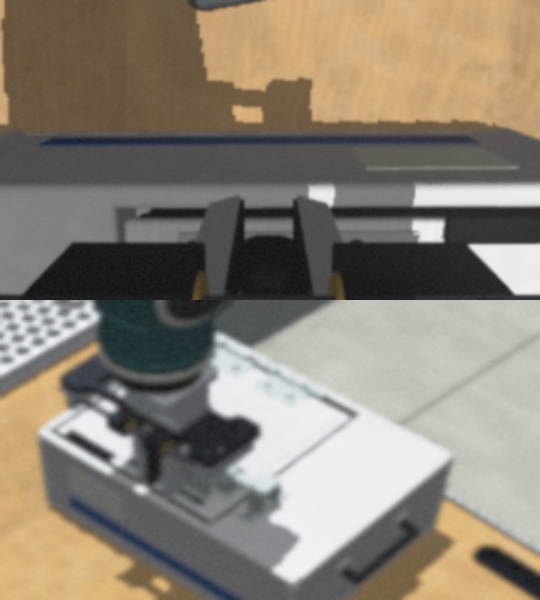

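```bash
python3 - <<'E'
from h import *
h=env.line_to(b2w([-110.8,5.6,147.5]),speed=.015,until_force=8); st(h)
h=env.line_to(env.get_state()['tcp_pos']+[0,0,.0003],speed=.02); st()
env.let_go(); st('open')
p=env.get_state()['tcp_pos']
env.line_to(p+[0,0,.06],speed=.1,until_force=8); st()
env.line_to(p+[-.09,0,.16],speed=.2); st()
snap('wrist','w9');snap('scene','s9');snap('top','t9')
a=cv2.resize(cv2.imread('pics/w9.png')[100:330,160:480],None,fx=1.8,fy=1.8)
b=cv2.resize(cv2.imread('pics/s9.png')[160:280,240:420],None,fx=3,fy=3,interpolation=cv2.INTER_CUBIC)
cv2.imwrite('pics/s9z.png',b);cv2.imwrite('pics/w9z.png',a)
E
```

```text
False 15.86 [-111.71    5.6   147.3 ] phi 1.578 r 51.7 [-5.9  1.8  6.8] 0.018
16.11 [-111.71    5.63  147.65] phi 1.572 r 51.7 [-0.2  2.2  1.7] 0.018
open 17.34 [-111.72    5.59  147.6 ] phi 1.573 r 51.7 [-0.2  0.1  0.4] 0.0936
18.09 [-111.98    5.65  207.17] phi 0.718 r 79.0 [-0.2  0.7  0.2] 0.0942
18.92 [-201.31   12.2   306.82] phi 0.726 r 212.8 [ 0.1 -0.2 -1. ] 0.0941
```

View pics/s9z.png

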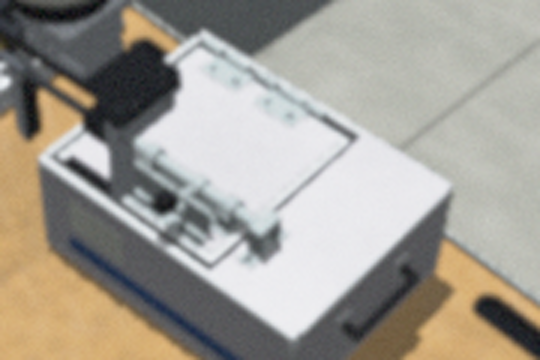

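View pics/w9z.png

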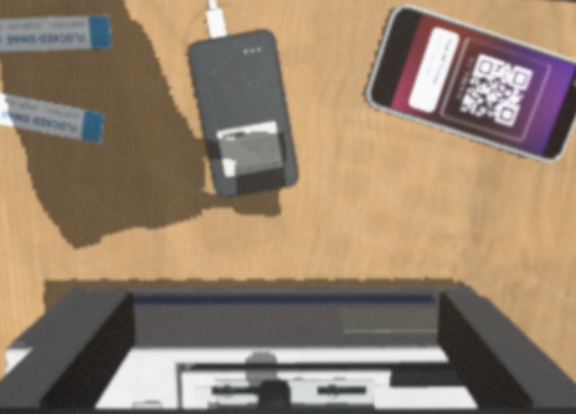

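```bash
python3 - <<'E'
from h import *
env.move_ptp(b2w([0,5,330]),Q); st()
c=snap('wrist','w10');snap('scene','s10');snap('top','t10')
a=cv2.resize(cv2.imread('pics/w10.png')[120:270,180:400],None,fx=3.6,fy=3.6,interpolation=cv2.INTER_CUBIC)
cv2.imwrite('pics/w10z.png',a)
Wt=cv2.imread('pics/w10.png')
P=lambda ph:b2w([-60-50*np.sin(ph),5.6,162.5+50*np.cos(ph)])
for ph in (1.2,1.3,1.4): print(ph,[(a,b) for a,b in ((proj(c,[P(ph)])[0]-[180,120])*3.6).round(0).tolist()])
E
```

```text
19.89 [ -0.74   4.83 329.49] phi -0.315 r 191.2 [-0.  -0.2  0.4] 0.0939Traceback (most recent call last):
  File "<stdin>", line 8, in <module>
TypeError: cannot unpack non-iterable float object
```

View pics/w10z.png

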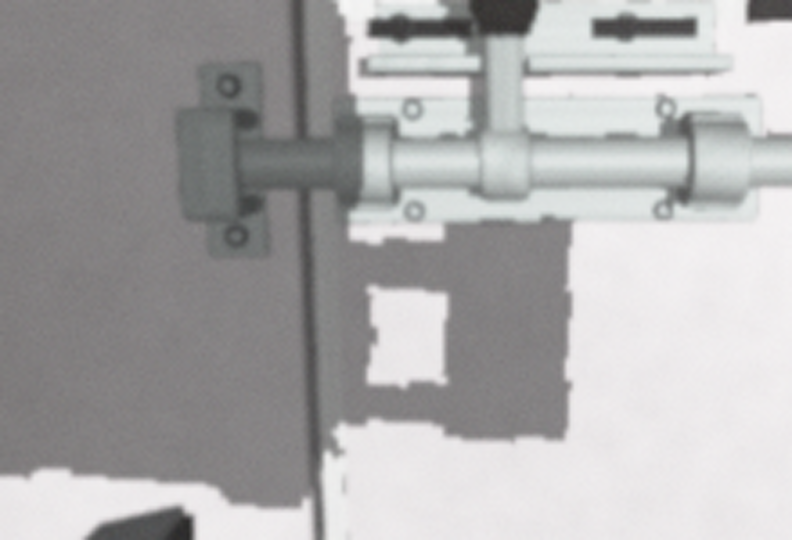

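The stem lies in the notch (zoomed (503,65)), and the bolt is in the keeper. I'll check the angle by triangulating the knob.

```bash
python3 - <<'E'
import cv2,numpy as np
a=cv2.resize(cv2.imread('pics/w10.png')[80:170,270:370],None,fx=4,fy=4,interpolation=cv2.INTER_CUBIC)
b=cv2.resize(cv2.imread('pics/s10.png')[195:265,260:350],None,fx=4,fy=4,interpolation=cv2.INTER_CUBIC)
t=cv2.resize(cv2.imread('pics/t10.png')[220:270,250:340],None,fx=4,fy=4,interpolation=cv2.INTER_CUBIC)
o=np.zeros((480,760,3),np.uint8);o[:360,:400]=a;o[:280,400:]=b;o[280:480,400:]=t;cv2.imwrite('pics/c10.png',o)
E
```

```text
(no output)
```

View pics/c10.png

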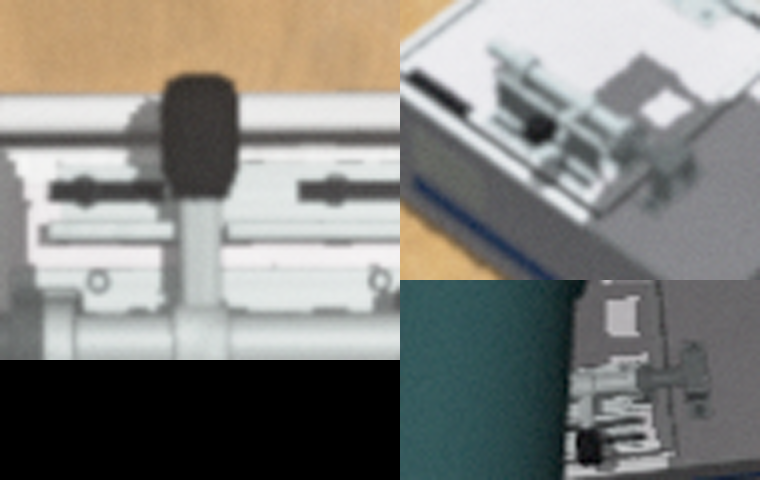

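```bash
python3 - <<'E'
from h import *
c=vision.read_camera('wrist');cs=vision.read_camera('scene')
u=(270+200/4-.4,80+133/4-.4); v=(260+138/4-.4,195+128/4-.4)
P,e=tri(c,u,cs,v);k=w2b(P);print('knob',k,e,'phi',np.arctan2(-60-k[0],k[2]-163))
for ph in (1.1,1.2,1.3,1.4,1.45):
    X=b2w([-60-50*np.sin(ph),4.8,162.5+50*np.cos(ph)])
    top=X+Rb@np.array([-12*np.sin(ph),0,12*np.cos(ph)])/1000
    a=proj(c,[X,top]);b=proj(cs,[X]); print(ph,(4*(a-[270,80])).round(0).tolist(),(4*(b-[260,195])).round(0).tolist())
# hatch check: hatch corners/keeper in scene
st()
E
```

```text
knob [-105.60877441    6.24937004  184.02503206] 0.003303964972049719 phi 1.1388436282699788
1.1 [[198.0, 131.0], [198.0, 77.0]] [[141.0, 126.0]]
1.2 [[198.0, 124.0], [198.0, 69.0]] [[139.0, 132.0]]
1.3 [[198.0, 119.0], [198.0, 64.0]] [[138.0, 138.0]]
1.4 [[198.0, 117.0], [198.0, 63.0]] [[137.0, 143.0]]
1.45 [[198.0, 117.0], [198.0, 63.0]] [[137.0, 146.0]]
20.14 [ -0.57   4.98 330.47] phi -0.314 r 192.2 [ 0.7  0.8 -1. ] 0.0939
```

Both views put the handle near 1.1 rad, not 1.40. The pads must have slipped down the grip during the turn. I'll shut the fingers and push the grip down gently from above, which gives a direct force reading.

```bash
python3 - <<'E'
from h import *
env.close(grasp_force=20)
env.move_ptp(b2w([-108,5.2,235]),Q); st()
h=env.line_to(b2w([-108,5.2,180]),speed=.025,until_force=5); st(h)
snap('wrist','w11');snap('scene','s11')
E
```

```text
22.19 [-107.6     5.41  235.51] phi 0.497 r 99.9 [ 0.6 -0.3  0.2] 0.0005
True 24.01 [-108.23    5.28  183.65] phi 0.93 r 60.2 [-1.6  1.   6.6] 0.0002
```

```bash
python3 - <<'E'
from h import *
for z in (182.5,181.5,180.5,179.5):
    h=env.line_to(b2w([-108,5.2,z]),speed=.015,until_force=4); s=st(z,h)
    if h or s['wrist_force'][2]>11: break
p=env.get_state()['tcp_pos']
env.line_to(p+[0,0,.08],speed=.15); env.move_ptp(b2w([0,5,330]),Q); st()
snap('wrist','w12');snap('scene','s12')
a=cv2.resize(cv2.imread('pics/w12.png')[80:170,270:370],None,fx=4,fy=4,interpolation=cv2.INTER_CUBIC)
b=cv2.resize(cv2.imread('pics/s12.png')[195:265,260:350],None,fx=4,fy=4,interpolation=cv2.INTER_CUBIC)
t=cv2.resize(cv2.imread('pics/s11.png')[195:245,260:350],None,fx=4,fy=4,interpolation=cv2.INTER_CUBIC)
o=np.zeros((480,760,3),np.uint8);o[:360,:400]=a;o[:280,400:]=b;o[280:480,400:]=t;cv2.imwrite('pics/c12.png',o)
E
```

```text
182.5 False 24.36 [-108.15    5.26  182.57] phi 0.944 r 59.5 [-3.1  0.3  6.6] 0.0004
181.5 False 24.61 [-108.32    5.26  181.53] phi 0.96 r 59.0 [-5.2  0.1  8.5] 0.0005
180.5 False 24.86 [-108.41    5.25  180.6 ] phi 0.974 r 58.5 [-7.  -0.3 12.1] 0.0002
26.12 [ -0.36   4.66 328.54] phi -0.319 r 190.4 [ 0.4  0.9 -0.7] 0.0002
```

View pics/c12.png

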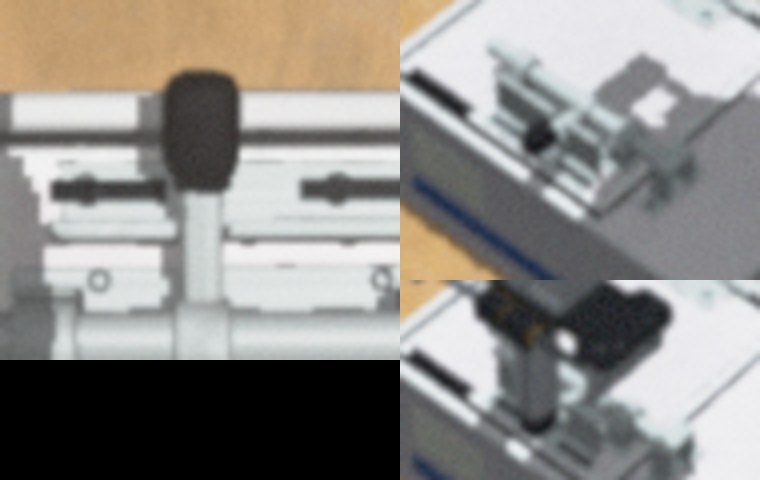

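The push brought it to about 1.3 rad: the grip in the scene view dropped from zoomed row 128 to 138. I'll push once more, a little farther out, drifting with the arc so friction does not load it.

```bash
python3 - <<'E'
from h import *
env.move_ptp(b2w([-110,5.0,215]),Q)
h=env.line_to(b2w([-110,5.0,186]),speed=.06,until_force=6); st(h)
x=-110
for z in (184,183,182,181,180,179,178,177,176):
    x-=.35
    h=env.line_to(b2w([x,5.0,z]),speed=.015,until_force=5); s=st(z,h)
    if h or s['wrist_force'][2]>13: break
p=env.get_state()['tcp_pos']
env.line_to(p+[0,0,.08],speed=.15); env.move_ptp(b2w([0,5,330]),Q); st()
c=snap('wrist','w13');cs=snap('scene','s13')
a=cv2.resize(cv2.imread('pics/w13.png')[80:170,270:370],None,fx=4,fy=4,interpolation=cv2.INTER_CUBIC)
b=cv2.resize(cv2.imread('pics/s13.png')[195:265,260:350],None,fx=4,fy=4,interpolation=cv2.INTER_CUBIC)
o=np.zeros((360,760,3),np.uint8);o[:360,:400]=a;o[:280,400:]=b;cv2.imwrite('pics/c13.png',o)
# dark-blob knob centroid in both
for n,cc,roi in (('w13',c,(90,140,300,340)),('s13',cs,(215,240,285,305)),('w10',c,(90,140,300,340)),('s10',cs,(215,240,285,305)),('w12',c,(90,140,300,340)),('s12',cs,(215,240,285,305))):
    g=cv2.imread(f'pics/{n}.png',0);r0,r1,c0,c1=roi;m=g[r0:r1,c0:c1]<65
    k,l,stt,cen=cv2.connectedComponentsWithStats(m.astype(np.uint8));i=1+np.argmax(stt[1:,4]);print(n,stt[i],cen[i]+[c0,r0])
E
```

```text
False 27.53 [-109.98    4.8   185.93] phi 0.918 r 62.9 [-0.4 -0.   0.2] 0.0003
184 False 27.82 [-110.05    4.98  184.27] phi 0.94 r 62.0 [ 1.  -0.5  4. ] 0.0007
183 False 28.07 [-110.26    5.    183.31] phi 0.954 r 61.6 [ 1.1 -0.4  5.8] 0.0007
182 False 28.32 [-110.52    4.99  182.35] phi 0.97 r 61.3 [ 1.  -0.7  5.7] 0.0005
181 False 28.57 [-110.7     5.01  181.45] phi 0.983 r 60.9 [ 1.9 -1.7  6.9] 0.0004
180 False 28.82 [-110.8     4.98  180.66] phi 0.995 r 60.6 [ 1.3 -0.8 11.1] 0.0005
179 False 29.07 [-110.94    5.    179.83] phi 1.008 r 60.2 [ 0.7 -1.1 13.8] 0.0003
30.35 [ -0.38   4.6  328.57] phi -0.318 r 190.4 [ 0.2 -0.5 -0.2] 0.0004
w13 [ 11   9  19  28 443] [319.79006772 112.24379233]
s13 [ 6 10  8  8 40] [294.175 228.75 ]
w10 [ 10   9  20  30 477] [319.43815514 113.42348008]
s10 [ 6  9  8  7 38] [294.34210526 226.84210526]
w12 [ 11   9  19  28 438] [319.78082192 112.23287671]
s12 [ 6 10  8  8 41] [294.09756098 228.80487805]
```

View pics/c13.png

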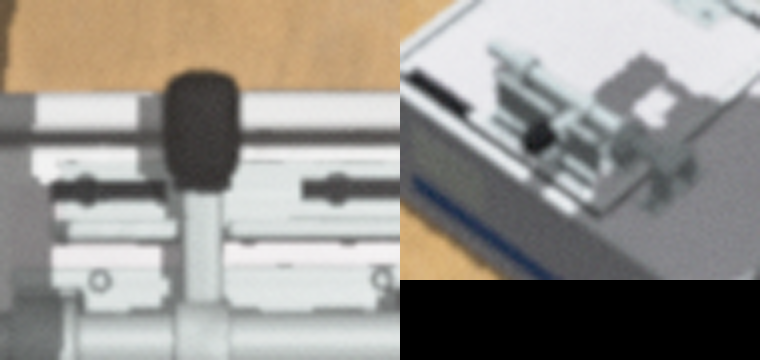

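```bash
python3 - <<'E'
from h import *
env.wait(.5); st(); order.hand_in()
E
```

```text
30.95 [-6.0000e-02  5.0300e+00  3.3005e+02] phi -0.318 r 191.9 [ 0.2 -0.1 -0.3] 0.0003
the job is handed in; nothing more can be done
```

I shut the box, bolted it and turned the handle down into the notch. The arm was clear when I handed the job in at about 31 s.

**What I did:**
- I gripped the knob, swung the hatch shut and pressed it down with about 20 N.
- With the hatch held down, I slid the bolt through the keeper to about 35 mm of travel, in line with the notch. Nothing tripped the keeper force stop.
- I turned the handle down and let go.

**The handle turn needed mending:** no stop was felt while turning it. After I let go, the pictures put the handle at only about 1.1 to 1.25 rad, because the pads had slipped on the grip. I closed the fingers and pushed the grip down from above twice, stopping at 12 and 14 N.

**Last checks:**
- **Notch and keeper:** the wrist camera showed the stem in the notch and the bolt in the keeper.
- **Handle angle:** the last push left the handle where it was. The height at which the fingers met the grip fits about 1.40 rad. The camera estimate was coarser, about 1.3 to 1.4 rad.
- **Hatch angle:** I did not measure it directly. With the bolt in the keeper it should rest at about 0.01 rad. It gave by up to about 4 mm at the grip under the last push, more than the roughly 2 mm I expected. That would put it close to the 0.018 rad limit if all of it were hatch movement.
- **Contact:** the wrist force was about zero at hand-in.
- **Bystanders:** I did not measure their positions again. I felt no unexpected contact during any move.

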